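Slide a tray of painted discs into the UV curing box past its shutter

TASK

Load the tray of freshly painted discs into the UV curing box: press the long hand bar beside the feed channel down with one fingertip so that the shutter rises, and keep it held down while another fingertip pushes the tray, by the upright tab at its end, under the raised shutter until it is fully home against the stop inside the box. Only when the tray is home let the bar up so that the shutter drops shut behind it. The tray is only pushed, never picked up or tipped; the shutter must not touch the tray at any time, and the other things on the bench stay where they are.

Things in the scene. Friction and masses are not known exactly. Their poses are not given: they have to be found in the camera images.
- uvbox: White bench-top UV curing box, 250 wide (y), 200 deep (x 0 to 200), 150 high, with a grey feed bed before its mouth; bolted down. Origin: at bench height under the middle of the mouth, in the plane of the front face. x axis: along the feed, into the box; y: left of the feed; z: up. Numbers 'of the box' below are mm in this frame.
- channel (a point): Open end of the feed channel: middle of the floor's edge at x -350 of the box. The floor is level, 12 above the bench, and runs on into the box. Aluminium guides on both sides (inner faces at y +-49, 6 thick, tops 30 above the bench; small stop pieces at their ends) keep the tray straight.
- stop (a point): Stop face inside the box at floor height, x +126 of the box. The tray is home when its front rim rests on it: tray origin then at x +76, rear face of its tab at x -98.
- shaft (a point): Open end of a 10 mm steel shaft that runs along the channel on its +y side, at y +70, z 40 of the box, from x -352 to the mouth. Two bearing blocks hold it (centred at x -344 and -62; 12 long, 20 wide, tops at z 52). It carries the shutter blade and the hand bar, which turn together.
- shutter (a joint): Angle (rad) of shaft, blade and hand bar together. 0: shut; 0.55: fully open, bar level on its stops; above 0.36 the tray passes. Falls shut by weight and a light spring when let go; about 5 N on the bar opens it. Blade: steel strip across the mouth, x -8 to -4, y -52 to +42 of the box; shut, its lower edge is at z 20 (clears the tongue, blocks the rim); open, its free end rises to 120.
- bar (a point): Middle of the hand bar, 35 from the shaft: a 3 mm aluminium plate, x -335 to -85 of the box, reaching 50 outward (+y) from the shaft. At rest it slopes up outward by 0.55 rad (outer edge at z 68); fully pressed it is level, upper face at z 41.5, y +72 to +120. Its height is the same all along x, so a fingertip can slide along it while pressing.
- tray: Loose aluminium tray, about 0.3 kg, on the channel floor, axes as the box's. Origin: underside of its head, at the head's centre. Head: 100 long (x), 90 wide, rim 18 high, with four green freshly painted discs in it. A flat tongue 40 wide, 5 thick runs back from it (x -50 to -170 of the tray) to an upright tab.
- tab (a point): Rear face of the tray's end tab, on its middle line, 174 behind the tray's origin and 40 above its underside (z 52 of the box). The tab is 60 wide (y), 4 thick, top edge 50 above the tray's underside (z 62). Push here, along the feed; a fingertip that holds the bar fully down is low enough to push it.
- tin_large: Bystander: closed red paint tin, 76 across, 92 high. Origin: centre of its underside.
- tin_small: Bystander: closed blue paint tin, 58 across, 62 high. Origin: centre of its underside.
- tape_roll: Bystander: roll of masking tape lying flat, 100 across, 25 high. Origin: centre of its underside.
- brush: Bystander: paint brush lying flat, 200 long. Origin: underside, near its middle.
- thinner: Bystander: white plastic bottle, 56 across, 120 high. Origin: centre of its underside.
- brush_pot: Bystander: steel pot with three upright brushes, 76 across, 180 high with brushes. Origin: centre of its underside.
- sanding_block: Bystander: cork sanding block, 120 x 65 x 30 high. Origin: centre of its underside.
Not all that is in view belongs to the job. What is shaped like the tray but blue or orange is not meant.

How it is judged:
On the way, in this order (a step that is already met when the one before it is completed fails the run):
1. the shutter is raised and held by a finger while the tray is still wholly before it (value of joint shutter above 0.4 rad and contact force between the fingers and shutter above 0.3 N and x of tray in the frame of uvbox below -0.056 m), for 0.1 s.
2. the tray is fully home while a finger still holds the shutter up (x of tray in the frame of uvbox above 0.07 m and value of joint shutter above 0.36 rad and contact force between the fingers and shutter above 0.2 N), for 0.1 s.
At the end, for the whole second after the job is handed in: The tray lies flat in the channel, home against the stop (within 5 mm, at rest), and the shutter has dropped shut behind its head (within 0.05 rad) (x of tray in the frame of uvbox above 0.07 m and value of joint shutter below 0.05 rad and z of tray in the frame of uvbox below 0.016 m and angle between tray's own z axis and vertical below 0.05 rad and linear speed of tray below 0.01 m/s); the robot touches nothing.
It fails at once if the shutter touches the tray or the painted discs (contact force between shutter and tray above 0.3 N).
It fails at once if the tray is lifted or tipped (z of tray in the frame of uvbox above 0.02 m or angle between tray's own z axis and vertical above 0.12 rad).
It fails at once if a bystander is shifted by more than 15 mm or knocked over (distance of any of tin_large, tin_small, tape_roll, brush, thinner, brush_pot, sanding_block from where it was at the start of the episode above 0.015 m or angle between any of tin_large, tin_small, tape_roll, brush, thinner, brush_pot, sanding_block's own z axis and vertical above 0.4 rad).
It also fails if it takes over 42 s, if anything falls off the work surface, if the arm or the gripper's body presses on something with over 40 N, if the wrist force passes 120 N, or if a joint passes its speed limit or range.

ROBOT

A 6-joint arm with a two-finger parallel gripper is mounted at the origin on the work surface. World frame = base frame: x ahead of the robot, y to its left, z up, the work surface at z = 0. Lengths are in m, angles in rad, forces in N, time in s.
With the tool pointing down it reaches from about 0.375 to 0.975 m from the base axis. Payload 3.8 kg.
Tool frame: the origin (TCP) lies at the very end of the fingers, on their centre line; the grasp point (between the pads) lies bot.grip_point_offset behind it (bot.grip_point_offset is the distance from the TCP to the grasp point, in m); z points along the fingers, y is the line along which they close (so a half turn about z gives the same grasp; the last joint's range is limited). The gripper opens to 88 mm and grips with 3 to 60 N. Pads are 18 mm wide; open, the fingers measure 123 mm over their backs; the gripper's body (75 mm by 187 mm) begins 45 mm behind the grasp point.
Start: joints at [1.225, 0.264, 1.604, -0, 1.274, -0.037], TCP at [0.205, 0.643, 0.239] pointing down, gripper open.
Joint ranges: [-2.63, 2.63], [-0.94, 2.18], [0.31, 2.57], [-1.31, 4.45], [0, 2.66], [-2.55, 2.55]. Speed limits (rad/s): [2.57, 2.57, 3.14, 3.14, 3.14, 3.14].

INTERFACE

Orientations are given as a unit quaternion [w, x, y, z].
In Python, from plant import bot, vision gives the robot as it stands.
- The arm moves only by the tool send_rows, never from a script. Its argument "steps" is a list of rows, each an object with "fingers": the finger opening in cm, from 0 to 8.81; "dp": the shift along the tool's x, y, z in cm, a list of three; "turn": the turn, a rotation vector about the tool's x, y, z in units of 8 degrees (1.0 is 8 degrees), a list of three. A call has exactly 5 rows; each row shifts and turns the commanded pose from where the row before left it, along the tool's axes as they then stand; what a row does not reach is not made up. A row lasts 1/10 s, in which the tool goes at most 50 mm and 8.59 degrees, less where a joint would pass 70% of its speed; a pose out of reach is approached as far as the arm can. A call is refused whole if a number of a shift passes 5 or a number of a turn 1, either way. A call with a gripper value outside its range is refused whole. The fingers move at their own pace and stop on an object; the grip force is fixed at half the most. Time passes only in rows, so rows that do not move let the fingers close, or fill a call up. It gives the time, the measured TCP pose, the force, the opening and the grip force at its end, in the units of the state.
- bot.observe(): the state, without advancing time (a new reading comes with each control period).
- vision.snapshot(name): name is "scene" or "top" or "wrist"; returns a dict with "frame" (480x640x3 uint8, blue, green, red), "camera_matrix" (3x3 intrinsics, pixels), "R" (3x3) and "t" (3): a world point X has camera coordinates R X + t; the wrist camera has in their place "T_tool_cam" (4x4, takes a point from camera to tool coordinates, whose origin is the TCP and whose axes are the flange's). Camera axes: x right, y down, z forward; pixel columns grow to the right and rows downward; lengths in m; the calibration is good to about 2 mm. A picture is of the moment at which its call begins: read the wrist's pose just before it. There is no depth.
- bot.sign_off(): hands the job in; it is judged then, once.
The state is a dict: "clock": time; "joint_pos": joint angles; "qd": joint speeds; "joint_torque": joint torques, N m; "ee_pos": TCP position; "tool_rot": TCP orientation; "wrist_force": force on the tool from outside, world axes, zero at the start; "wrist_torque": the same for the moment, N m; "width": finger opening in m; "grasp_force": force on a finger pad.
Only numpy, scipy, OpenCV 4.12 (cv2) and the standard library are available. Lean on these libraries where they do the work, as an engineer would, in place of code of your own. Each camera call takes 0.05 s, during which the arm holds its last target. There are 200 camera calls.

## Working session

There is one attempt and no reset: what is moved stays moved. The work goes in short steps, Python scripts to look and compute and a tool call to move; the robot and the scene stay as the last step left them, time stands still between calls to the robot, and variables do not carry over. Pictures are saved under pics/ and viewed, at most 10 in all, crops included, and the job is handed in when it is done.

Besides the shell and the picture viewer there is one more tool, called as name(argument=value, ...) on one line, values as JSON. send_rows: Moves the arm, as the interface text tells. Its arguments: {"type":"object","properties":{"steps":{"type":"array","items":{"type":"object","properties":{"fingers":{"type":"number"},"dp":{"type":"array","items":{"type":"number"}},"turn":{"type":"array","items":{"type":"number"}}}}}},"required":["steps"]}

```bash
mkdir -p pics
cat > h.py <<'E'
import numpy as np,cv2
from plant import bot,vision
def save(n,f):
    s=vision.snapshot(n); cv2.imwrite(f'pics/{f}.png',s['frame']); np.savez(f'pics/{f}.npz',**{k:v for k,v in s.items()}); return s
def ray(f,u,v,z):
    s=np.load(f'pics/{f}.npz'); R,t=s['R'],s['t']; d=R.T@np.linalg.inv(s['camera_matrix'])@[u,v,1]; c=-R.T@t
    return c+d*(z-c[2])/d[2]
def proj(f,X):
    s=np.load(f'pics/{f}.npz'); p=s['camera_matrix']@(s['R']@np.array(X,float)+s['t']); return p[:2]/p[2]
E
python3 - <<'E'
from h import *
save('scene','s0');save('top','t0');print(bot.observe());print(bot.grip_point_offset)
E
```

```text
{'clock': 0.1, 'joint_pos': array([ 1.22510523e+00,  2.64688570e-01,  1.60520941e+00, -8.30115348e-06,
        1.27369668e+00, -3.68970121e-02]), 'qd': array([ 0.0002617 , -0.00206742, -0.00595425,  0.00076344, -0.00066112,
       -0.00048704]), 'joint_torque': array([ 1.12192527e-03, -5.03622580e+01, -3.58073723e+01,  7.30979559e-02,
        2.33925402e-02, -5.85030784e-05]), 'ee_pos': array([0.20492846, 0.64248029, 0.23752039]), 'tool_rot': array([-1.86425296e-04,  1.53783059e-01,  9.88104128e-01, -9.83499317e-04]), 'wrist_force': array([ 0.45334998, -1.0913954 ,  0.29275479]), 'wrist_torque': array([-0.02423582,  0.06157862,  0.03522755]), 'grasp_force': 0.0, 'width': 0.08804609511455892}
0.0187
```

View pics/t0.png

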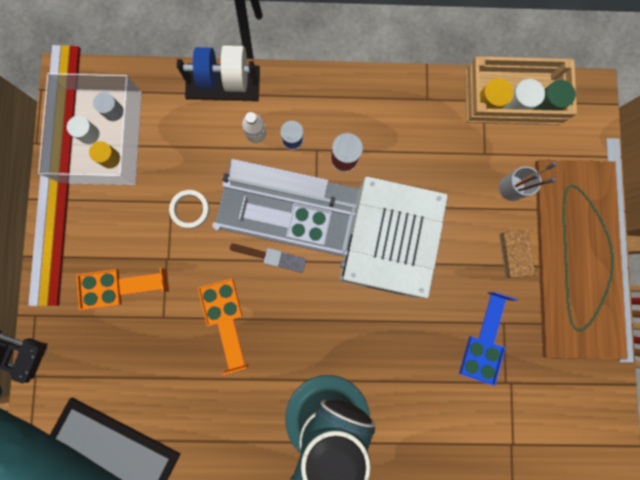

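View pics/s0.png

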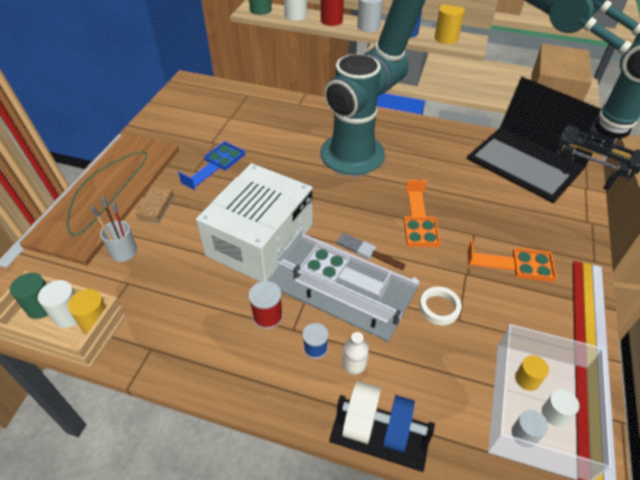

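The silver tray in the channel (top image, about 240-325, 195-240) is the one meant. The orange ones at (120,285) and (222,320) and the blue one at (485,340) are decoys. Next is an enlarged crop to confirm this and to pick points.

Run:
```python
from h import *
a=cv2.imread('pics/t0.png')[150:310,205:455]
cv2.imwrite('pics/t0c.png',cv2.resize(a,None,fx=3.2,fy=3.2,interpolation=cv2.INTER_CUBIC))
for u,v in [(366,179),(447,193),(429,297),(341,279)]: print(ray('t0',u,v,.15))
s=np.load('pics/t0.npz');print(-s['R'].T@s['t'],s['R'])
```

```text
[ 0.58419823 -0.07733264  0.15      ]
[ 0.55479457 -0.26919908  0.15      ]
[ 0.3106584 -0.2234569  0.15     ]
[ 0.34816379 -0.02077926  0.15      ]
[0.32216879 0.06061172 1.20691328] [[ 0.01738319 -0.99959757  0.02241684]
 [-0.99260341 -0.01994711 -0.11975221]
 [ 0.12015117 -0.02016935 -0.9925507 ]]
```

View pics/t0c.png

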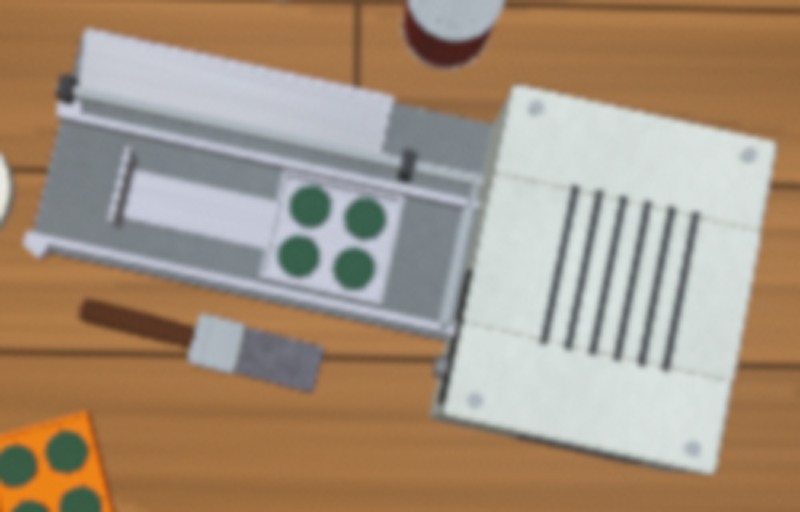

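The crop confirms it: the silver tray lies in the channel with its tab at crop (120,186), the bar runs from (84,30) to (394,96), and the box is on the right. Now I'll fit the box pose.

```bash
cat >> h.py <<'E'
def W(p,X):
    c,s=np.cos(p[2]),np.sin(p[2]); X=np.array(X)/1000.
    return np.array([p[0]+c*X[0]-s*X[1],p[1]+s*X[0]+c*X[1],X[2]])
E
python3 - <<'E'
from h import *
from scipy.optimize import least_squares
P=[((512,85),(0,125,150)),((777,142),(200,125,150)),((716,473),(200,-125,150)),((440,412),(0,-125,150)),
((84,30),(-335,112.6,68)),((394,96),(-85,112.6,68)),((67,88),(-344,70,50)),((407,165),(-62,70,50)),((455,332),(-20,-52,30)),]
U=[((u+.5)/3.2-.5+205,(v+.5)/3.2-.5+150) for (u,v),_ in P]
f=lambda p:np.concatenate([proj('t0',W(p,X))-np.array(u) for u,(_,X) in zip(U,P)])
r=least_squares(f,[.46,-.05,-1.8],loss='soft_l1');p=r.x;print(p,np.degrees(p[2]));print(f(p).reshape(-1,2).round(1))
np.save('p.npy',p)
c,s=np.cos(p[2]),np.sin(p[2])
for u,v,z in [(130,148,.062),(112,224,.062),(310,207,.025),(365,218,.025),(298,257,.025),(354,269,.025),(404,196,.030),(382,302,.03)]:
    w=ray('t0',(u+.5)/3.2-.5+205,(v+.5)/3.2-.5+150,z)[:2]-p[:2]; print((1000*np.array([c*w[0]+s*w[1],-s*w[0]+c*w[1]])).round(1))
for X in [(-210,100,41),(-98,100,41),(-210,0,62),(-350,0,12)]: print(X,W(p,X).round(4), np.hypot(*W(p,X)[:2]))
# scene check
im=cv2.imread('pics/s0.png')
for X in [(0,125,150),(200,125,150),(200,-125,150),(0,-125,150),(-335,112.6,68),(-85,112.6,68),(-344,70,52),(-62,70,52),(-350,-52,30)]:
    q=proj('s0',W(p,X)); cv2.drawMarker(im,tuple(int(round(a)) for a in q),(0,0,255),0,6,1)
cv2.imwrite('pics/s0c.png',cv2.resize(im[150:350,190:440],None,fx=3,fy=3))
E
```

```text
[ 0.4700024  -0.05049006 -1.77036315] -101.43433650416907
[[ 0.5 -0.7]
 [ 0.4 -0.2]
 [-0.1  0.8]
 [ 1.   0.9]
 [ 0.2  0.7]
 [-0.5  1.3]
 [-0.7 -0.5]
 [ 0.3 -0.8]
 [-9.2 -2.5]]
[-279.3   30.5]
[-278.9  -31.7]
[-131.8   21.5]
[-86.1  22.4]
[-132.3  -20.7]
[-85.8 -20.4]
[-59.   46.2]
[-58.  -42.3]
(-210, 100, 41) [0.6096 0.1355 0.041 ] 0.6245293933859182
(-98, 100, 41) [0.5874 0.0257 0.041 ] 0.5880093121385854
(-210, 0, 62) [0.5116 0.1553 0.062 ] 0.5346964328253921
(-350, 0, 12) [0.5394 0.2926 0.012 ] 0.6136226774882201
```

View pics/s0c.png

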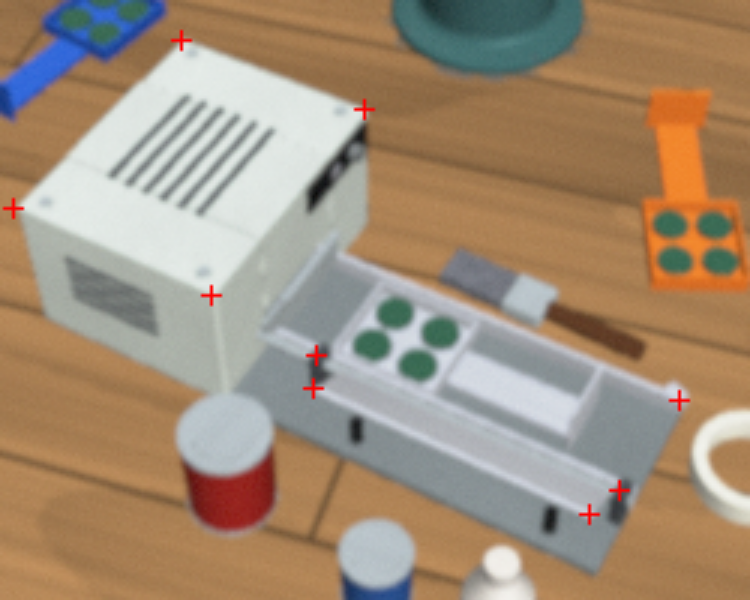

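```bash
cat >> h.py <<'E'
def B(p,w):
    c,s=np.cos(p[2]),np.sin(p[2]); d=np.array(w[:2])-p[:2]; return np.array([c*d[0]+s*d[1],-s*d[0]+c*d[1]])*1000
def where():
    from scipy.spatial.transform import Rotation as Ro
    p=np.load('p.npy');o=bot.observe();q=o['tool_rot'];R=Ro.from_quat([q[1],q[2],q[3],q[0]]).as_matrix()
    ya=np.degrees(np.arctan2(R[1,1],R[0,1])-(p[2]+np.pi/2))
    print(o['clock'],'box xy',B(p,o['ee_pos']).round(1),'z',round(o['ee_pos'][2]*1000,1),'yaw of tool y vs box y',round((ya+180)%360-180,2),'F',o['wrist_force'].round(1),'tilt',R[2].round(3),'q',o['joint_pos'].round(2))
E
python3 - <<'E'
from h import *
p=np.load('p.npy')
for n,u,v,z in [('thinner cap',248,118,.12),('tin_s',291,130,.062),('tin_l',347,146,.092),('tape',188,209,.025)]:
    w=ray('t0',u,v,z);print(n,B(p,w).round(),w.round(3))
where()
P=[((218,290),(0,125,150)),((30,206),(200,125,150)),((364,117),(0,-125,150)),((188,46),(200,-125,150))]
for (u,v),X in P: print(proj('s0',W(p,X))-np.array([190+u/3,150+v/3]))
w=W(p,(-310,51,0));print(w)
E
```

```text
thinner cap [-308.  211.] [0.738 0.21  0.12 ]
tin_s [-205.  225.] [0.731 0.106 0.062]
tin_l [-56. 205.] [ 0.682 -0.037  0.092]
tape [-422.  -29.] [0.525 0.369 0.025]
0.1 box xy [-626.7 -397.2] z 237.5 yaw of tool y vs box y 83.74 F [ 0.5 -1.1  0.3] tilt [ 0.    -0.002 -1.   ] q [ 1.23  0.26  1.61 -0.    1.27 -0.04]
[-2.75187485  1.48154582]
[-6.39423940e+00  3.49107641e-03]
[ 0.03855827 -2.68913988]
[-3.06817719 -2.72795355]
[0.58144606 0.24324674 0.        ]
```

send_rows(steps=[{"fingers": 8.8, "dp": [-3.2, -1.77, 0], "turn": [0, 0, 0]}, {"fingers": 8.8, "dp": [-3.2, -1.77, 0], "turn": [0, 0, 0]}, {"fingers": 8.8, "dp": [-3.2, -1.77, 0], "turn": [0, 0, 0]}, {"fingers": 8.8, "dp": [-3.2, -1.77, 0], "turn": [0, 0, 0]}, {"fingers": 8.8, "dp": [-3.2, -1.77, 0], "turn": [0, 0, 0]}])

```text
clock: 0.6
ee_pos: [0.3312, 0.5087, 0.2381]
tool_rot: [-0.0, 0.154, 0.988, -0.0]
wrist_force: [0.8, 0.7, 0.1]
width: 0.0883
grasp_force: 0.0
```

send_rows(steps=[{"fingers": 8.8, "dp": [-3.2, -1.77, 0], "turn": [0, 0, 0]}, {"fingers": 8.8, "dp": [-3.2, -1.77, 0], "turn": [0, 0, 0]}, {"fingers": 8.8, "dp": [-3.2, -1.77, 0], "turn": [0, 0, 0]}, {"fingers": 8.8, "dp": [-3.2, -1.77, 0], "turn": [0, 0, 0]}, {"fingers": 8.8, "dp": [-3.2, -1.77, 0], "turn": [0, 0, 0]}])

```text
clock: 1.1
ee_pos: [0.4568, 0.3758, 0.2382]
tool_rot: [-0.0, 0.154, 0.988, -0.0]
wrist_force: [-0.1, -0.7, 0.5]
width: 0.0877
grasp_force: 0.0
```

send_rows(steps=[{"fingers": 8.8, "dp": [-3.2, -1.77, 0], "turn": [0, 0, 0]}, {"fingers": 8.8, "dp": [-3.2, -1.77, 0], "turn": [0, 0, 0]}, {"fingers": 8.8, "dp": [-3.2, -1.77, 0], "turn": [0, 0, 0]}, {"fingers": 8.8, "dp": [-3.2, -1.77, 0], "turn": [0, 0, 0]}, {"fingers": 8.8, "dp": [-3.2, -1.77, 0], "turn": [0, 0, 0]}])

```text
clock: 1.6
ee_pos: [0.5823, 0.2429, 0.2381]
tool_rot: [-0.0, 0.154, 0.988, -0.0]
wrist_force: [-0.1, 0.6, 0.0]
width: 0.0884
grasp_force: 0.0
```

send_rows(steps=[{"fingers": 8.8, "dp": [0, 0, 0], "turn": [0, 0, 0.95]}, {"fingers": 8.8, "dp": [0, 0, 0], "turn": [0, 0, 0.95]}, {"fingers": 8.8, "dp": [0, 0, 0], "turn": [0, 0, 0.95]}, {"fingers": 8.8, "dp": [0, 0, 0], "turn": [0, 0, 0.95]}, {"fingers": 8.8, "dp": [0, 0, 0], "turn": [0, 0, 0.95]}])

```text
clock: 2.1
ee_pos: [0.5814, 0.244, 0.238]
tool_rot: [-0.0, 0.47, 0.883, -0.0]
wrist_force: [-0.3, 0.4, -0.9]
width: 0.0878
grasp_force: 0.0
```

send_rows(steps=[{"fingers": 8.8, "dp": [0, 0, 0], "turn": [0, 0, 0.95]}, {"fingers": 8.8, "dp": [0, 0, 0], "turn": [0, 0, 0.95]}, {"fingers": 8.8, "dp": [0, 0, 0], "turn": [0, 0, 0.95]}, {"fingers": 8.8, "dp": [0, 0, 0], "turn": [0, 0, 0.95]}, {"fingers": 8.8, "dp": [0, 0, 0], "turn": [0, 0, 0.95]}])

```text
clock: 2.6
ee_pos: [0.5813, 0.2441, 0.238]
tool_rot: [-0.0, 0.731, 0.682, -0.001]
wrist_force: [-0.2, -0.2, -1.0]
width: 0.0881
grasp_force: 0.0
```

Run:
```python
from h import *
where()
```

```text
2.6 box xy [-310.8   50.7] z 238.0 yaw of tool y vs box y 7.43 F [-0.2 -0.2 -1. ] tilt [-0.    -0.001 -1.   ] q [0.36 0.18 1.7  0.   1.26 0.43]
```

send_rows(steps=[{"fingers": 8.8, "dp": [0, 0, 0], "turn": [0, 0, 0.93]}, {"fingers": 8.8, "dp": [0, 0, 4], "turn": [0, 0, 0]}, {"fingers": 8.8, "dp": [0, 0, 4], "turn": [0, 0, 0]}, {"fingers": 8.8, "dp": [0, 0, 4], "turn": [0, 0, 0]}, {"fingers": 8.8, "dp": [0, 0, 2], "turn": [0, 0, 0]}])

```text
clock: 3.1
ee_pos: [0.5786, 0.2431, 0.0939]
tool_rot: [-0.001, 0.772, 0.635, -0.003]
wrist_force: [-0.3, -0.3, 0.4]
width: 0.088
grasp_force: 0.0
```

Run:
```python
from h import *
where()
a=save('wrist','w1')['frame'];b=save('scene','s1')['frame'][180:340,270:440]
b=cv2.resize(b,(425,400),interpolation=cv2.INTER_CUBIC);a=cv2.resize(a,(375,281))
c=np.zeros((400,800,3),np.uint8);c[:,:425]=b;c[:281,425:]=a;cv2.imwrite('pics/c1.png',c)
```

```text
3.1 box xy [-309.3   48.3] z 93.9 yaw of tool y vs box y 0.3 F [-0.3 -0.3  0.4] tilt [-0.004 -0.006 -1.   ] q [ 0.36  0.3   1.84 -0.    1.01  0.55]
```

View pics/c1.png

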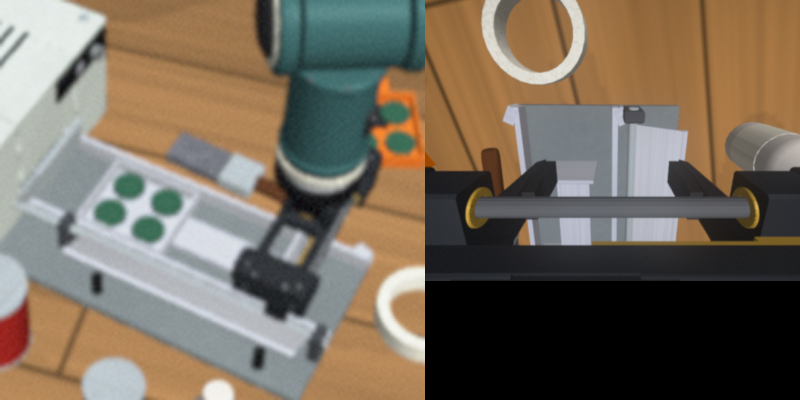

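Left: the gripper over the channel behind the tab. Right (wrist): tab at (577,170) and bar end at (660,130). I'll overlay predicted points to check the registration.

```bash
cat >> h.py <<'E'
def wov(f,o,p,pts,T):
    from scipy.spatial.transform import Rotation as Ro
    s=np.load(f'pics/{f}.npz');q=o['tool_rot'];R=Ro.from_quat([q[1],q[2],q[3],q[0]]).as_matrix()
    M=np.eye(4);M[:3,:3]=R;M[:3,3]=o['ee_pos'];C=np.linalg.inv(M@s['T_tool_cam'])
    im=cv2.imread(f'pics/{f}.png')
    for X,col in pts:
        x=C[:3,:3]@W(p,X)+C[:3,3];k=s['camera_matrix']@x;k=k[:2]/k[2]
        print(X,k.round(1)); cv2.drawMarker(im,tuple(int(round(a)) for a in k),col,1,8,1)
    return im
E
python3 - <<'E'
from h import *
p=np.load('p.npy');o=bot.observe()
r=(0,0,255)
pts=[((-350,49,12),r),((-350,-49,12),r),((-335,112.6,68),r),((-335,71,43),r),((-282,30,62),(0,255,0)),((-282,-30,62),(0,255,0)),((-352,70,45),r),((-309,48+52,94),(255,0,0)),((-309,48-52,94),(255,0,0))]
im=wov('w1',o,p,pts,0)
cv2.imwrite('pics/w1c.png',cv2.resize(im[120:420,100:500],(800,600)))
E
```

```text
(-350, 49, 12) [322.8 181.2]
(-350, -49, 12) [173.6 180.1]
(-335, 112.6, 68) [447.4 226.3]
(-335, 71, 43) [360.6 214.5]
(-282, 30, 62) [288.7 312.1]
(-282, -30, 62) [183.9 311.1]
(-352, 70, 45) [360.4 185.8]
(-309, 100, 94) [433.4 295.6]
(-309, -4, 94) [207.3 293.6]
```

View pics/w1c.png

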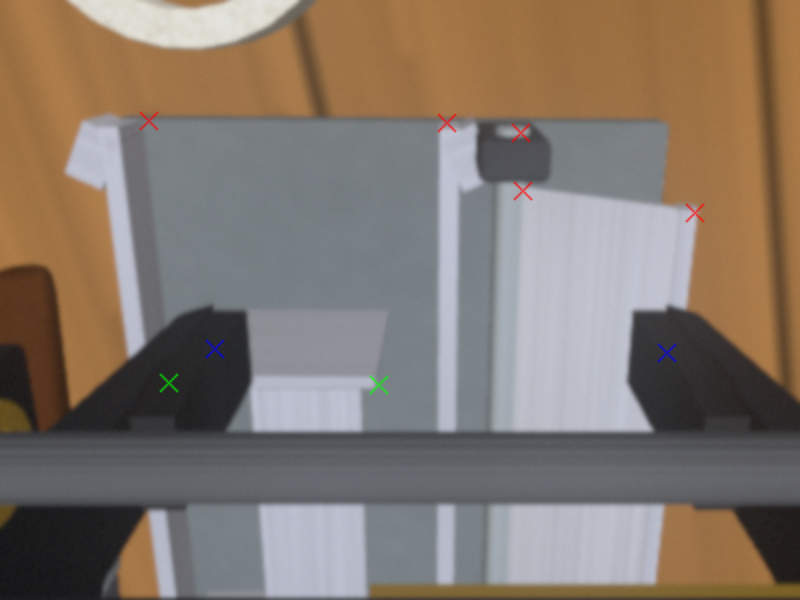

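Registration is good to about 3 mm, with the real box slightly toward -y, so the tool's y is about 51 as wanted. Pressing down.

send_rows(steps=[{"fingers": 8.8, "dp": [0, 0, 1], "turn": [0, 0, 0]}, {"fingers": 8.8, "dp": [0, 0, 1], "turn": [0, 0, 0]}, {"fingers": 8.8, "dp": [0, 0, 1], "turn": [0, 0, 0]}, {"fingers": 8.8, "dp": [0, 0, 0.8], "turn": [0, 0, 0]}, {"fingers": 8.8, "dp": [0, 0, 0.4], "turn": [0, 0, 0]}])

```text
clock: 3.7
ee_pos: [0.5828, 0.2444, 0.0571]
tool_rot: [0.001, 0.772, 0.635, 0.001]
wrist_force: [1.0, -0.6, 5.0]
width: 0.0883
grasp_force: 1.8
```

send_rows(steps=[{"fingers": 8.8, "dp": [0, 0, 0.3], "turn": [0, 0, 0]}, {"fingers": 8.8, "dp": [0, 0, 0.3], "turn": [0, 0, 0]}, {"fingers": 8.8, "dp": [0, 0, 0.2], "turn": [0, 0, 0]}, {"fingers": 8.8, "dp": [0, 0, 0], "turn": [0, 0, 0]}, {"fingers": 8.8, "dp": [0, 0, 0], "turn": [0, 0, 0]}])

```text
clock: 4.2
ee_pos: [0.5824, 0.2445, 0.0492]
tool_rot: [0.0, 0.772, 0.635, 0.001]
wrist_force: [1.6, 0.1, 3.4]
width: 0.0883
grasp_force: 1.9
```

Run:
```python
from h import *
where()
```

```text
4.2 box xy [-311.4   51.7] z 49.2 yaw of tool y vs box y 0.3 F [1.6 0.1 3.4] tilt [ 0.001  0.001 -1.   ] q [0.36 0.36 1.86 0.   0.92 0.55]
```

send_rows(steps=[{"fingers": 8.8, "dp": [0, -0.2, 0.2], "turn": [0, 0, 0]}, {"fingers": 8.8, "dp": [0, -0.2, 0.2], "turn": [0, 0, 0]}, {"fingers": 8.8, "dp": [0, 0, 0.2], "turn": [0, 0, 0]}, {"fingers": 8.8, "dp": [0, 0, 0.1], "turn": [0, 0, 0]}, {"fingers": 8.8, "dp": [0, 0, 0], "turn": [0, 0, 0]}])

```text
clock: 4.7
ee_pos: [0.5789, 0.2452, 0.0423]
tool_rot: [0.001, 0.772, 0.635, 0.001]
wrist_force: [3.6, 0.2, 4.4]
width: 0.0881
grasp_force: 2.5
```

send_rows(steps=[{"fingers": 8.8, "dp": [0, 0, 0.1], "turn": [0, 0, 0]}, {"fingers": 8.8, "dp": [0, 0, 0.0], "turn": [0, 0, 0]}, {"fingers": 8.8, "dp": [0, 0, 0.1], "turn": [0, 0, 0]}, {"fingers": 8.8, "dp": [0, 0, 0], "turn": [0, 0, 0]}, {"fingers": 8.8, "dp": [0, 0, 0], "turn": [0, 0, 0]}])

```text
clock: 5.2
ee_pos: [0.579, 0.2452, 0.0416]
tool_rot: [0.001, 0.772, 0.635, 0.001]
wrist_force: [0.5, -1.8, 10.7]
width: 0.0879
grasp_force: 5.5
```

Run:
```python
from h import *
where()
a=save('top','t2')['frame'][150:310,205:455];b=save('scene','s2')['frame'][180:340,240:440]
c=np.vstack([cv2.resize(a,(470,300),interpolation=cv2.INTER_CUBIC),cv2.resize(b,(470,300),interpolation=cv2.INTER_CUBIC)])
cv2.imwrite('pics/c2.png',c)
```

```text
5.2 box xy [-311.4   48.2] z 41.6 yaw of tool y vs box y 0.3 F [ 0.5 -1.8 10.7] tilt [ 0.001  0.002 -1.   ] q [ 0.36  0.36  1.87 -0.    0.91  0.56]
```

View pics/c2.png

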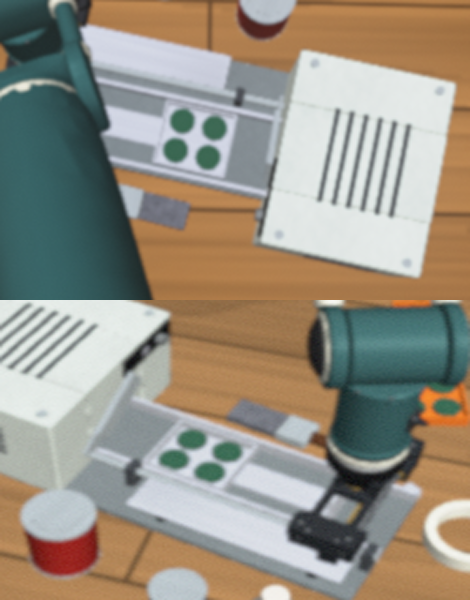

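The bar is level and the shutter is raised (shown at (120,400) in the lower panel). Pushing now.

send_rows(steps=[{"fingers": 8.8, "dp": [-0.5, 0, 0], "turn": [0, 0, 0]}, {"fingers": 8.8, "dp": [-0.5, 0, 0], "turn": [0, 0, 0]}, {"fingers": 8.8, "dp": [-0.5, 0, 0], "turn": [0, 0, 0]}, {"fingers": 8.8, "dp": [-0.5, 0, 0], "turn": [0, 0, 0]}, {"fingers": 8.8, "dp": [-0.5, 0, 0], "turn": [0, 0, 0]}])

```text
clock: 5.8
ee_pos: [0.5747, 0.2234, 0.0417]
tool_rot: [-0.001, 0.772, 0.635, 0.003]
wrist_force: [2.1, 8.3, 7.2]
width: 0.0881
grasp_force: 5.1
```

send_rows(steps=[{"fingers": 8.8, "dp": [-0.6, 0, 0], "turn": [0, 0, 0]}, {"fingers": 8.8, "dp": [-0.6, 0, 0], "turn": [0, 0, 0]}, {"fingers": 8.8, "dp": [-0.6, 0, 0], "turn": [0, 0, 0]}, {"fingers": 8.8, "dp": [-0.6, 0, 0], "turn": [0, 0, 0]}, {"fingers": 8.8, "dp": [-0.6, 0, 0], "turn": [0, 0, 0]}])

```text
clock: 6.3
ee_pos: [0.5689, 0.194, 0.0417]
tool_rot: [-0.001, 0.772, 0.635, 0.003]
wrist_force: [1.4, 9.2, 8.1]
width: 0.088
grasp_force: 5.2
```

Run:
```python
from h import *
where()
```

```text
6.3 box xy [-259.3   48.5] z 41.7 yaw of tool y vs box y 0.28 F [1.4 9.2 8.1] tilt [ 0.006  0.003 -1.   ] q [0.29 0.32 1.93 0.   0.89 0.48]
```

send_rows(steps=[{"fingers": 8.8, "dp": [-0.8, 0, 0], "turn": [0, 0, 0]}, {"fingers": 8.8, "dp": [-0.8, 0, 0], "turn": [0, 0, 0]}, {"fingers": 8.8, "dp": [-0.8, 0, 0], "turn": [0, 0, 0]}, {"fingers": 8.8, "dp": [-0.8, 0, 0], "turn": [0, 0, 0]}, {"fingers": 8.8, "dp": [-0.8, 0, 0], "turn": [0, 0, 0]}])

```text
clock: 6.8
ee_pos: [0.5613, 0.1546, 0.0416]
tool_rot: [-0.0, 0.773, 0.635, 0.003]
wrist_force: [1.5, 8.8, 8.5]
width: 0.088
grasp_force: 5.5
```

send_rows(steps=[{"fingers": 8.8, "dp": [-0.8, 0, 0], "turn": [0, 0, 0]}, {"fingers": 8.8, "dp": [-0.8, 0, 0], "turn": [0, 0, 0]}, {"fingers": 8.8, "dp": [-0.8, 0, 0], "turn": [0, 0, 0]}, {"fingers": 8.8, "dp": [-0.8, 0, 0], "turn": [0, 0, 0]}, {"fingers": 8.8, "dp": [-0.8, 0, 0], "turn": [0, 0, 0]}])

```text
clock: 7.3
ee_pos: [0.5537, 0.1153, 0.0417]
tool_rot: [-0.0, 0.773, 0.635, 0.003]
wrist_force: [2.1, 10.1, 8.7]
width: 0.0879
grasp_force: 5.7
```

Run:
```python
from h import *
where()
```

```text
7.3 box xy [-179.1   49.1] z 41.7 yaw of tool y vs box y 0.26 F [ 2.1 10.1  8.7] tilt [ 0.006  0.003 -1.   ] q [0.16 0.26 2.01 0.01 0.87 0.35]
```

send_rows(steps=[{"fingers": 8.8, "dp": [-0.8, 0, 0], "turn": [0, 0, 0]}, {"fingers": 8.8, "dp": [-0.8, 0, 0], "turn": [0, 0, 0]}, {"fingers": 8.8, "dp": [-0.8, 0, 0], "turn": [0, 0, 0]}, {"fingers": 8.8, "dp": [-0.8, 0, 0], "turn": [0, 0, 0]}, {"fingers": 8.8, "dp": [-0.8, 0, 0], "turn": [0, 0, 0]}])

```text
clock: 7.8
ee_pos: [0.546, 0.076, 0.0416]
tool_rot: [-0.0, 0.773, 0.635, 0.003]
wrist_force: [1.7, 10.2, 9.5]
width: 0.0879
grasp_force: 6.0
```

send_rows(steps=[{"fingers": 8.8, "dp": [-0.6, 0, 0], "turn": [0, 0, 0]}, {"fingers": 8.8, "dp": [-0.5, 0, 0], "turn": [0, 0, 0]}, {"fingers": 8.8, "dp": [-0.5, 0, 0], "turn": [0, 0, 0]}, {"fingers": 8.8, "dp": [-0.4, 0, 0], "turn": [0, 0, 0]}, {"fingers": 8.8, "dp": [-0.3, 0, 0], "turn": [0, 0, 0]}])

```text
clock: 8.3
ee_pos: [0.5415, 0.0535, 0.0416]
tool_rot: [-0.0, 0.773, 0.635, 0.003]
wrist_force: [1.2, 11.3, 10.1]
width: 0.0879
grasp_force: 6.2
```

send_rows(steps=[{"fingers": 8.8, "dp": [-0.2, 0, 0], "turn": [0, 0, 0]}, {"fingers": 8.8, "dp": [-0.1, 0, 0], "turn": [0, 0, 0]}, {"fingers": 8.8, "dp": [-0.1, 0, 0], "turn": [0, 0, 0]}, {"fingers": 8.8, "dp": [-0.1, 0, 0], "turn": [0, 0, 0]}, {"fingers": 8.8, "dp": [0, 0, 0], "turn": [0, 0, 0]}])

```text
clock: 8.8
ee_pos: [0.5406, 0.0487, 0.0416]
tool_rot: [-0.0, 0.773, 0.635, 0.003]
wrist_force: [0.8, 9.2, 10.1]
width: 0.088
grasp_force: 6.1
```

Run:
```python
from h import *
where()
```

```text
8.8 box xy [-111.2   49.5] z 41.6 yaw of tool y vs box y 0.25 F [ 0.8  9.2 10.1] tilt [ 0.005  0.003 -1.   ] q [0.04 0.22 2.06 0.01 0.86 0.23]
```

Not at the stop yet, since the force hasn't risen. Creeping on.

send_rows(steps=[{"fingers": 8.8, "dp": [-0.1, 0, 0], "turn": [0, 0, 0]}, {"fingers": 8.8, "dp": [-0.1, 0, 0], "turn": [0, 0, 0]}, {"fingers": 8.8, "dp": [-0.1, 0, 0], "turn": [0, 0, 0]}, {"fingers": 8.8, "dp": [0, 0, 0], "turn": [0, 0, 0]}, {"fingers": 8.8, "dp": [0, 0, 0], "turn": [0, 0, 0]}])

```text
clock: 9.3
ee_pos: [0.5403, 0.0471, 0.0416]
tool_rot: [-0.001, 0.773, 0.634, 0.004]
wrist_force: [2.7, 15.3, 9.1]
width: 0.0879
grasp_force: 9.2
```

send_rows(steps=[{"fingers": 8.8, "dp": [-0.1, 0, 0], "turn": [0, 0, 0]}, {"fingers": 8.8, "dp": [-0.1, 0, 0], "turn": [0, 0, 0]}, {"fingers": 8.8, "dp": [0, 0, 0], "turn": [0, 0, 0]}, {"fingers": 8.8, "dp": [0, 0, 0], "turn": [0, 0, 0]}, {"fingers": 8.8, "dp": [0, 0, 0], "turn": [0, 0, 0]}])

```text
clock: 9.8
ee_pos: [0.5405, 0.0467, 0.0417]
tool_rot: [-0.002, 0.774, 0.633, 0.005]
wrist_force: [3.4, 21.5, 8.0]
width: 0.088
grasp_force: 12.6
```

Run:
```python
from h import *
where()
p=np.load('p.npy');o=bot.observe()
a=save('wrist','w3');g=(0,255,0)
im=wov('w3',o,p,[((-98,30,62),g),((-98,-30,62),g),((-68,70,52),g),((-350,49,12),g)],0)
b=save('scene','s3')['frame'][180:340,240:440]
c=np.hstack([cv2.resize(im[100:420,80:500],(400,305)),cv2.resize(b,(381,305),interpolation=cv2.INTER_CUBIC)]);cv2.imwrite('pics/c3.png',c)
```

```text
9.8 box xy [-109.3   49.8] z 41.7 yaw of tool y vs box y -0.05 F [ 3.4 21.5  8. ] tilt [ 0.011  0.004 -1.   ] q [0.03 0.22 2.06 0.01 0.86 0.23]
(-98, 30, 62) [271.7 340.8]
(-98, -30, 62) [126.1 341.2]
(-68, 70, 52) [363.1 385.5]
(-350, 49, 12) [ 316.8 -356. ]
```

View pics/c3.png

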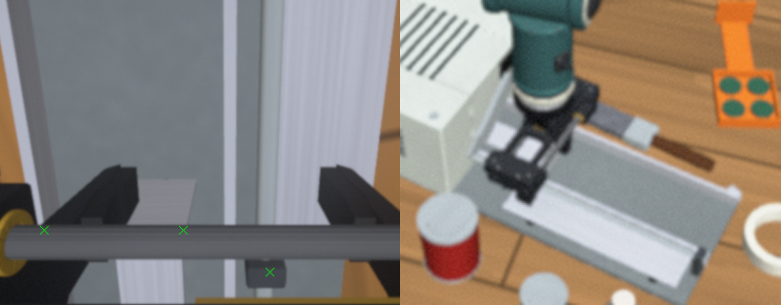

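The head is inside, the tab matches the home position and the force shows the hard stop. I'll back off the tab with the bar still held, then lift.

send_rows(steps=[{"fingers": 8.8, "dp": [0.4, 0, 0], "turn": [0, 0, 0]}, {"fingers": 8.8, "dp": [0.4, 0, 0], "turn": [0, 0, 0]}, {"fingers": 8.8, "dp": [0.5, 0, 0], "turn": [0, 0, 0]}, {"fingers": 8.8, "dp": [0.5, 0, 0], "turn": [0, 0, 0]}, {"fingers": 8.8, "dp": [0, 0, 0], "turn": [0, 0, 0]}])

```text
clock: 10.4
ee_pos: [0.5424, 0.0573, 0.0415]
tool_rot: [0.002, 0.772, 0.635, 0.0]
wrist_force: [-0.1, -8.7, 12.8]
width: 0.0881
grasp_force: 6.5
```

send_rows(steps=[{"fingers": 8.8, "dp": [0, 0, -0.6], "turn": [0, 0, 0]}, {"fingers": 8.8, "dp": [0, 0, -0.6], "turn": [0, 0, 0]}, {"fingers": 8.8, "dp": [0, 0, -0.6], "turn": [0, 0, 0]}, {"fingers": 8.8, "dp": [0, 0, -0.6], "turn": [0, 0, 0]}, {"fingers": 8.8, "dp": [0, 0, -0.8], "turn": [0, 0, 0]}])

```text
clock: 10.9
ee_pos: [0.5402, 0.0589, 0.0712]
tool_rot: [-0.001, 0.772, 0.635, -0.001]
wrist_force: [-0.2, -0.4, 0.1]
width: 0.0881
grasp_force: 0.0
```

send_rows(steps=[{"fingers": 8.8, "dp": [0, 0, -2], "turn": [0, 0, 0]}, {"fingers": 8.8, "dp": [0, 0, -4], "turn": [0, 0, 0]}, {"fingers": 8.8, "dp": [0, 0, -4], "turn": [0, 0, 0]}, {"fingers": 8.8, "dp": [2, 0, -4], "turn": [0, 0, 0]}, {"fingers": 8.8, "dp": [4, 0, 0], "turn": [0, 0, 0]}])

```text
clock: 11.4
ee_pos: [0.557, 0.1172, 0.2196]
tool_rot: [0.003, 0.773, 0.634, 0.005]
wrist_force: [1.0, 0.9, -0.2]
width: 0.088
grasp_force: 0.0
```

send_rows(steps=[{"fingers": 8.8, "dp": [5, 0, 0], "turn": [0, 0, 0]}, {"fingers": 8.8, "dp": [5, 0, 0], "turn": [0, 0, 0]}, {"fingers": 8.8, "dp": [5, 0, 0], "turn": [0, 0, 0]}, {"fingers": 8.8, "dp": [5, 0, 0], "turn": [0, 0, 0]}, {"fingers": 8.8, "dp": [0, 0, 0], "turn": [0, 0, 0]}])

```text
clock: 11.9
ee_pos: [0.5915, 0.3197, 0.2114]
tool_rot: [-0.001, 0.771, 0.637, 0.001]
wrist_force: [0.5, -1.0, 0.6]
width: 0.088
grasp_force: 0.0
```

Run:
```python
from h import *
where()
p=np.load('p.npy')
a=save('top','t4')['frame'];
for X in [(-98,30,62),(-98,-30,62)]:
    q=proj('t4',W(p,X)); print(q)
b=save('scene','s4')['frame'][150:340,190:440]
a=cv2.resize(a[150:310,205:455],(470,300),interpolation=cv2.INTER_CUBIC)
for X in [(-98,30,62),(-98,-30,62)]:
    q=proj('t4',W(p,X)); cv2.drawMarker(a,(int((q[0]-205)*1.88),int((q[1]-150)*1.875)),(0,0,255),1,6,1)
cv2.imwrite('pics/c4.png',np.vstack([a,cv2.resize(b,(470,300),interpolation=cv2.INTER_CUBIC)]))
```

```text
11.9 box xy [-387.    45.7] z 211.4 yaw of tool y vs box y 0.59 F [ 0.5 -1.   0.6] tilt [ 0.003  0.    -1.   ] q [0.46 0.27 1.64 0.   1.22 0.65]
[315.18873102 211.5893143 ]
[310.04619276 234.58471538]
```

View pics/c4.png

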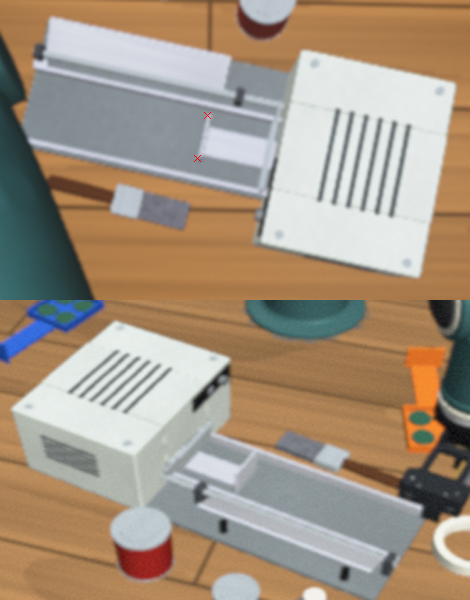

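The tab sits on the predicted home position (207,115)-(198,158), the shutter is down, the bar has sprung back and the bystanders haven't moved.

```bash
python3 -c "
from plant import bot
print(bot.sign_off())"
```

```text
the job is handed in; nothing more can be done
None
```

The tray is home against the stop, the shutter has dropped shut behind it and the arm is clear; I handed the job in at about 12 s, but sign-off returned no verdict.

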